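Herd a batch of vials into the holding frame with a straightedge and shut the gate

ROBOT

A 6-joint arm with a two-finger parallel gripper is mounted at the origin on a cart in front of the work surface, level with it; the furniture and walls round the work are solid. World frame = base frame: x ahead of the robot, y to its left, z up, the work surface at z = 0. Lengths are in m, angles in rad, forces in N, time in s.
With the tool pointing down it reaches from about 0.325 to 0.75 m from the base axis. Payload 7.6 kg.
Tool frame: the origin (TCP) lies at the very end of the fingers, on their centre line; the grasp point (between the pads) lies 19 mm behind it; z points along the fingers, y is the line along which they close (so a half turn about z gives the same grasp; the last joint's range is limited). The gripper opens to 85 mm and grips with 20 to 120 N. Pads are 22 mm wide; open, the fingers measure 114 mm over their backs; the gripper's body (76 mm by 85 mm) begins 54 mm behind the grasp point. The pads swing forward as they close: fully open they stand 13 mm farther back than shut.
Start: joints at [1.217, 0.052, 1.401, -0, 1.689, -0.07], TCP at [0.147, 0.504, 0.209] pointing down, gripper open.
Joint ranges: [-2.9, 2.9], [-0.91, 2.17], [0.12, 2.37], [-1.06, 4.2], [0.26, 2.73], [-2.93, 2.93]. Speed limits (rad/s): [2.57, 2.57, 3.01, 3.14, 3.14, 3.14].

INTERFACE

Orientations are given as a 3x3 rotation matrix whose columns are the frame's x, y, z axes.
In Python, from plant import get_state, viewer, arm gives the robot as it stands.
- The arm moves only by the tool arm_command, never from a script. Its argument "series" is a list of rows, each a list of 7 numbers: the turn, a rotation vector about the tool's x, y, z in degrees, then the shift along the tool's x, y, z in m, then the opening, from -1 (shut) to 1 (fully open). In form: [[rx, ry, rz, tx, ty, tz, jaw], ...]. A call has exactly 5 rows; each row is the pose to reach, as a shift and turn from the pose commanded when the call began, along the tool's axes at that moment; what a row does not reach only later rows make up. A row lasts 1/12 s, in which the tool goes at most 41.7 mm and 7.16 degrees, less where a joint would pass 70% of its speed; a pose out of reach is approached as far as the arm can. A call with a gripper value outside its range is refused whole. The fingers move at their own pace and stop on an object; the grip force is fixed at half the most. Time passes only in rows, so rows that repeat a pose let the fingers close, or fill a call up. It gives the time, the measured TCP pose, the force, the opening and the grip force at its end, in the units of the state.
- get_state(): the state, without advancing time (a new reading comes with each control period).
- viewer.get_image(name): name is "scene" or "top"; returns a dict with "image" (420x560x3 uint8, red, green, blue), "z_map" (420x560 float32, m along the optical axis (not along the pixel's ray), 0 where there is no reading), "fx", "fy", "cx", "cy" (pixels), "k1" (the pictures are not rectified: a ray, as slopes to the right and down, at radius r is drawn at 1 + k1 r^2 times it, then the intrinsics apply), "extrinsics" (4x4, takes a point from world to camera coordinates). Camera axes: x right, y down, z forward; pixel columns grow to the right and rows downward; lengths in m; the calibration is good to about 2 mm. A picture is of the moment at which its call begins.
- arm.close_job(): hands the job in; it is judged then, once.
The state is a dict: "t": time; "q": joint angles; "qd": joint speeds; "effort": joint torques, N m; "eef_pos": TCP position; "eef_rot": TCP orientation; "wrist_force": force on the tool from outside, world axes, zero at the start; "wrist_torque": the same for the moment, N m; "width": opening from 0.0 (shut) to 1.0 (fully open); "grip_force": force on a finger pad.
Only numpy, scipy, OpenCV 4.12 (cv2) and the standard library are available. Lean on these libraries where they do the work, as an engineer would, in place of code of your own. Each camera call takes 0.05 s, during which the arm holds its last target. There are 200 camera calls.

TASK

Six small amber sample vials stand loose in front of the low steel holding frame. Take the straightedge by its black grip, bring it down behind all six and push them together, as one group, through the mouth into the frame, all upright and never touched by the gripper; then stand the straightedge back on the bench clear of the frame and swing the gate fully shut behind the vials. Leave the other things where they are.

Things in the scene. Friction and masses are not known exactly. Their poses are not given: they have to be found in the camera images.
- frame: low steel holding frame, fixed: a pen without floor (things slide in on the bench), open on one side. Origin on the bench at the middle of the open side (mouth); +x points into the pen, y along the mouth. Clear y -69 to +69 mm, back wall's inner face at x = 60 mm; walls 30 mm high, 3 mm thick; posts 8 mm thick, 33 mm high end the mouth; 3 mm thick screw tabs outside to |y| = 90, x = 81 mm
- gate (a joint): angle (rad) of the flat bar gate hinged on an upright pin at the mouth's right post (frame x -8, y -76 mm). 0 = shut across the mouth, free end at the black catch by the left post; grows counter-clockwise seen from above as it opens; 1.57 points straight out (frame -x); stop at 2.3. Stiff hinge, stays where left; about 0.5 N at the free end moves it. Shut, its inner face is 6 mm outside the mouth
- gate_hinge (a point): the gate's hinge pin axis, 16 mm above the bench. The gate's bar is 4 mm thick, reaches 148 mm from this axis, and spans 7 to 26 mm above the bench; at its free end a thumb lip is turned out 16 mm, away from the pen
- gate_push (a point): point on the gate's outer face (the face to push on to shut it), 105 mm from the hinge axis, 16 mm above the bench. The outward normal of that face, in the frame's axes, is (-cos a, -sin a), a = the gate's angle
- straightedge: straightedge: steel angle bar 116 mm long (its y) with a riser and black grip, standing on its foot on the bench, 110 mm high, about 0.25 kg (varies). Origin: centre of the foot's underside. Foot 32 mm deep (x -16 to +16 mm), 3 mm thick; the upright working face is at x = +16 mm, looks to +x and reaches from the bench to 24 mm up. Stands by itself
- grip (a point): middle of the straightedge's black grip: 20 mm thick along the straightedge's x, 36 mm wide along its y, from 60 to 110 mm above the foot's underside; this point is 88 mm above it and 2 mm behind the origin (x = -2 mm)
- vial1: small amber sample vial with ribbed cap, 23 mm across, 51 mm tall, about 20 g, one of six alike standing loose on the bench in front of the frame's mouth. Origin at the centre of its underside, z up. Topples if pushed higher than about its lower third.
- vial2: another of the six alike vials, as vial1
- vial3: another of the six alike vials, as vial1
- vial4: another of the six alike vials, as vial1
- vial5: another of the six alike vials, as vial1
- vial6: another of the six alike vials, as vial1
- microscope: upright microscope, fixed, left of the frame; not part of the work. Origin under its middle. From the origin it reaches 120 mm towards the robot and 110 mm to the right; its flat stage overhangs 175 mm above the bench, so carry things round its front
- petri_dish: bystander, to be left alone: clear round dish with small parts, 66 mm across, 13 mm high
- tape_roll: bystander, to be left alone: amber roll of film tape lying flat, 66 mm across, 19 mm high
- brass_gauge: bystander, to be left alone: small brass block, 18 x 34 x 14 mm, behind the frame
- flux_bottle: bystander, to be left alone: amber bottle with black cap, 45 mm across, 84 mm high, behind the frame
- spare_bar: bystander, to be left alone: steel bar on a flange, 22 x 60 x 27 mm, at the left, between the bonding press and the microscope
- croc_clip: bystander, to be left alone: crocodile clip, 62 mm long, at the left, beside the microscope

How it is judged:
On the way:
1. all six vials stand inside the frame, pushed there with the straightedge still in the gripper (x of vial1 in the frame of frame between 0.005 and 0.06 m and y of vial1 in the frame of frame between -0.069 and 0.069 m and x of vial2 in the frame of frame between 0.005 and 0.06 m and y of vial2 in the frame of frame between -0.069 and 0.069 m and x of vial3 in the frame of frame between 0.005 and 0.06 m and y of vial3 in the frame of frame between -0.069 and 0.069 m and x of vial4 in the frame of frame between 0.005 and 0.06 m and y of vial4 in the frame of frame between -0.069 and 0.069 m and x of vial5 in the frame of frame between 0.005 and 0.06 m and y of vial5 in the frame of frame between -0.069 and 0.069 m and x of vial6 in the frame of frame between 0.005 and 0.06 m and y of vial6 in the frame of frame between -0.069 and 0.069 m and angle between each of vial1, vial2, vial3, vial4, vial5, vial6's own z axis and vertical below 0.12 rad and contact force between the fingers and straightedge above 0.5 N), for 0.1 s.
At the end, for the whole second after the job is handed in: All six vials stand upright (0.12 rad) and at rest inside the frame; the gate is shut to within 0.06 rad; the straightedge stands on its foot on the bench, at rest, its origin at least 90 mm from the middle of the mouth, not touching the frame or gate (x of vial1 in the frame of frame between 0.005 and 0.06 m and y of vial1 in the frame of frame between -0.069 and 0.069 m and x of vial2 in the frame of frame between 0.005 and 0.06 m and y of vial2 in the frame of frame between -0.069 and 0.069 m and x of vial3 in the frame of frame between 0.005 and 0.06 m and y of vial3 in the frame of frame between -0.069 and 0.069 m and x of vial4 in the frame of frame between 0.005 and 0.06 m and y of vial4 in the frame of frame between -0.069 and 0.069 m and x of vial5 in the frame of frame between 0.005 and 0.06 m and y of vial5 in the frame of frame between -0.069 and 0.069 m and x of vial6 in the frame of frame between 0.005 and 0.06 m and y of vial6 in the frame of frame between -0.069 and 0.069 m and angle between each of vial1, vial2, vial3, vial4, vial5, vial6's own z axis and vertical below 0.12 rad and linear speed of each of vial1, vial2, vial3, vial4, vial5, vial6, straightedge below 0.02 m/s and value of joint gate below 0.06 rad and angle between straightedge's own z axis and vertical below 0.1 rad and height (world z) of straightedge below 0.006 m and horizontal distance between straightedge and frame above 0.09 m and contact force between straightedge and frame below 0.2 N).
It fails at once if a vial is tipped over (more than 0.4 rad) (angle between any of vial1, vial2, vial3, vial4, vial5, vial6's own z axis and vertical above 0.4 rad).
It fails at once if the gripper or arm touches a vial (more than 0.5 N) (contact force between any of the fingers, the arm and vial1 above 0.5 N or contact force between any of the fingers, the arm and vial2 above 0.5 N or contact force between any of the fingers, the arm and vial3 above 0.5 N or contact force between any of the fingers, the arm and vial4 above 0.5 N or contact force between any of the fingers, the arm and vial5 above 0.5 N or contact force between any of the fingers, the arm and vial6 above 0.5 N).
It fails at once if the vials are not kept together: one is already deep in the frame (centre over 25 mm past the mouth) while another is still more than 70 mm outside it (x of any of vial1, vial2, vial3, vial4, vial5, vial6 in the frame of frame above 0.025 m and x of any of vial1, vial2, vial3, vial4, vial5, vial6 in the frame of frame below -0.07 m).
It fails at once if a bystander is moved by more than 20 mm (distance of any of petri_dish, tape_roll, brass_gauge, flux_bottle, spare_bar, croc_clip from where it was at the start of the episode above 0.02 m).
It also fails if it takes over 72 s, if anything falls off the work surface, if the arm or the gripper's body presses on something with over 40 N, if the wrist force passes 120 N, or if a joint passes its speed limit or range.

## Working session

There is one attempt and no reset: what is moved stays moved. The work goes in short steps, Python scripts to look and compute and a tool call to move; the robot and the scene stay as the last step left them, time stands still between calls to the robot, and variables do not carry over. Pictures are saved under pics/ and viewed, at most 14 in all, crops included, and the job is handed in when it is done.

Besides the shell and the picture viewer there is one more tool, called as name(argument=value, ...), one argument or row to a line, values as JSON. arm_command: Moves the arm, as the interface text tells. Its arguments: {"type":"object","properties":{"series":{"type":"array"}},"required":["series"]}

```bash
ls; mkdir -p pics; cat > h.py <<'E'
import numpy as np, cv2
from plant import get_state, viewer, arm
def grab(name):
    d=viewer.get_image(name); np.savez('pics/%s.npz'%name,**d); return d
def pts(d):
    z=d['z_map']; h,w=z.shape
    u,v=np.meshgrid(np.arange(w),np.arange(h))
    xd=(u-d['cx'])/d['fx']; yd=(v-d['cy'])/d['fy']
    x,y=xd.copy(),yd.copy()
    for _ in range(10):
        s=1+d['k1']*(x*x+y*y); x,y=xd/s,yd/s
    P=np.stack([x*z,y*z,z],-1); E=d['extrinsics']
    W=(P-E[:3,3])@E[:3,:3]
    W[z==0]=np.nan
    return W
E
python3 - <<'E'
from h import *
for n in('scene','top'):
    d=grab(n); cv2.imwrite('pics/%s0.png'%n,cv2.resize(d['image'][:,:,::-1],(800,600)))
    W=pts(d); print(n,d['k1'],d['fx'],(-d['extrinsics'][:3,:3].T@d['extrinsics'][:3,3]).round(3))
s=get_state(); print(s['t'],s['eef_pos'],s['eef_rot'],s['width'])
E
```

```text
pics
scene 0.037624212961659194 452.2423292122917 [-0.074 -0.72   0.558]
top 0.03136989476633506 383.27402463549885 [0.503 0.019 1.116]
0.1 [0.14687376 0.5037296  0.20806381] [[-9.60004248e-01  2.79985023e-01 -4.79889718e-04]
 [ 2.79985416e-01  9.60003387e-01 -1.28992282e-03]
 [ 9.95366838e-05 -1.37269351e-03 -9.99999053e-01]] 0.9972903169923013
```

View pics/top0.png

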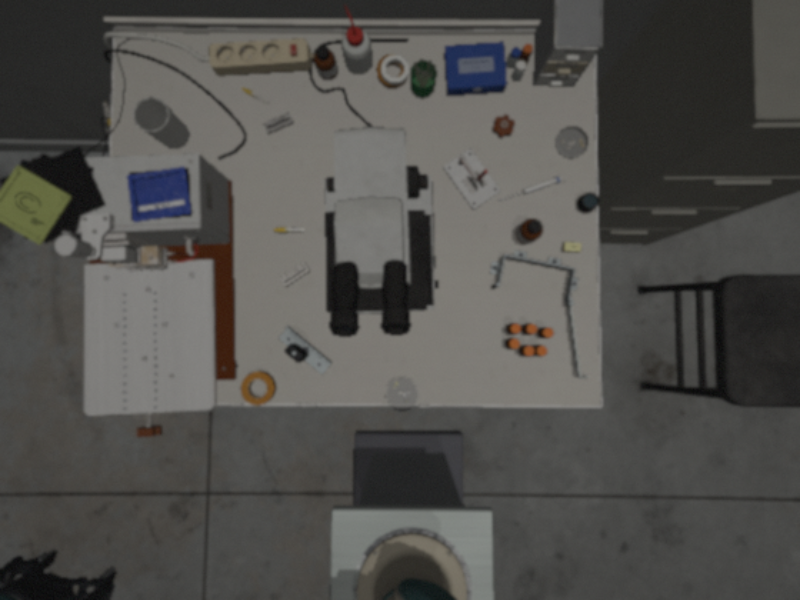

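View pics/scene0.png

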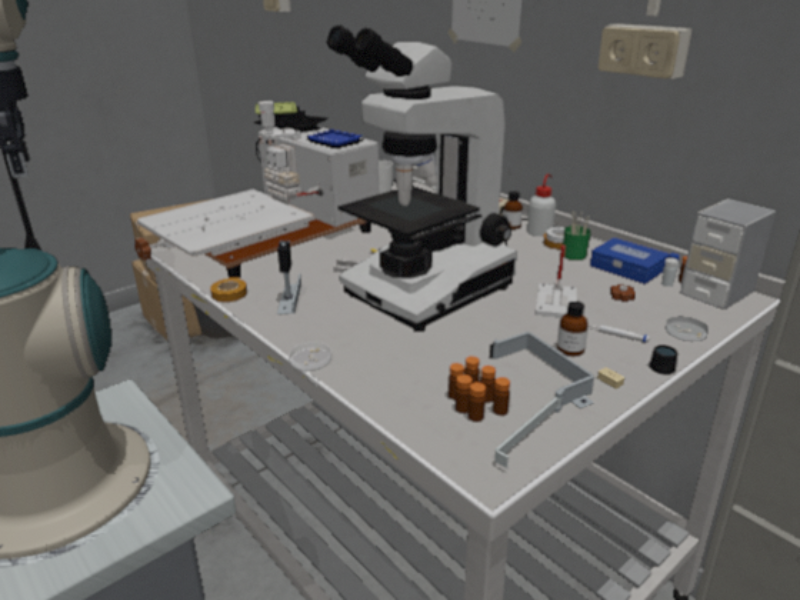

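The top view shows six vials at about (530,340), the frame mouth facing down with its posts at (497,285) and (568,300), and the gate open to (578,375). The straightedge is at (305,350). Next I'll enlarge both areas.

```bash
python3 - <<'E'
from h import *
t=dict(np.load('pics/top.npz')); s=dict(np.load('pics/scene.npz'))
def crop(d,u0,v0,w,h,W,H): return cv2.resize(d['image'][v0:v0+h,u0:u0+w,::-1],(W,H),interpolation=cv2.INTER_CUBIC)
a=crop(t,330,170,100,100,400,400); b=crop(t,190,220,50,50,400,400)
cv2.imwrite('pics/c1.png',cv2.convertScaleAbs(np.hstack([a,b]),alpha=1.6))
W=pts(t)
# height map listing for straightedge region & frame region
for n,(u0,v0,w,h) in dict(se=(190,222,50,45),fr=(330,170,95,100)).items():
    P=W[v0:v0+h,u0:u0+w].reshape(-1,3); P=P[np.isfinite(P[:,0])]
    print(n,len(P),'floor',np.median(P[:,2]))
    for lo,hi in((.009,.02),(.02,.04),(.04,.06),(.06,.12)):
        Q=P[(P[:,2]>lo)&(P[:,2]<hi)]; print(lo,len(Q),Q.mean(0).round(4) if len(Q) else'',Q.min(0).round(3),Q.max(0).round(3))
E
```

```text
se 2240 floor 0.0002692667601701124
0.009 25 [0.4618 0.2197 0.014 ] [0.402 0.164 0.009] [0.511 0.281 0.019]
0.02 63 [0.4736 0.2087 0.023 ] [0.438 0.166 0.02 ] [0.511 0.252 0.029]Traceback (most recent call last):
  File "<stdin>", line 12, in <module>
    return umr_minimum(a, axis, None, out, keepdims, initial, where)
ValueError: zero-size array to reduction operation minimum which has no identity
```

View pics/c1.png

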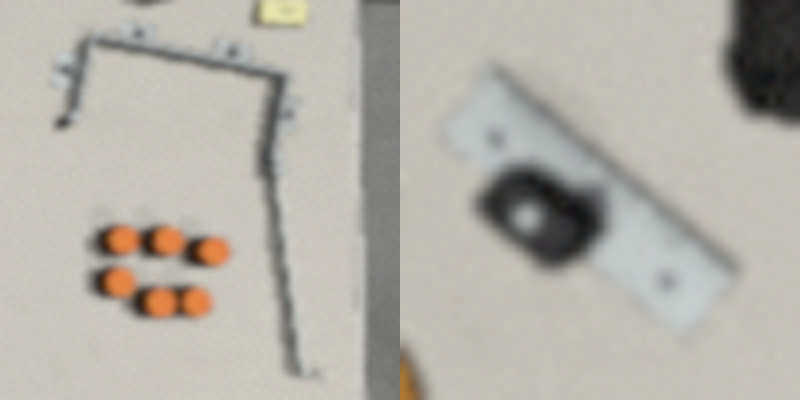

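The straightedge's upright working face is its upper-right edge, (490,68) to (740,268) in the crop, and the foot's rear edge runs (447,130) to (690,335). The vial caps are the six orange discs. The gate is open almost straight out, with its free end at (298,373). Now I'll turn these pixels into positions.

```bash
cat >> h.py <<'E'
def ray(d,u,v,z):
    k=float(d['k1']); xd,yd=(u-d['cx'])/d['fx'],(v-d['cy'])/d['fy']; x,y=xd,yd
    for _ in range(10):
        s=1+k*(x*x+y*y); x,y=xd/s,yd/s
    E=d['extrinsics']; r=E[:3,:3].T@np.array([x,y,1]); o=-E[:3,:3].T@E[:3,3]
    return o+r*(z-o[2])/r[2]
E
python3 - <<'E'
from h import *
t=dict(np.load('pics/top.npz')); W=pts(t)
A=lambda x,y,z:ray(t,330+(x+.5)/4-.5,170+(y+.5)/4-.5,z)[:2]
B=lambda x,y,z:ray(t,190+(x-400+.5)/8-.5,220+(y+.5)/8-.5,z)[:2]
f=[B(490,68,.024),B(740,268,.024)]; g=[B(447,130,.003),B(690,335,.003)]
print('face',f,np.linalg.norm(f[1]-f[0]),'rear',g,np.linalg.norm(g[1]-g[0]),'depth',np.linalg.norm((f[0]+f[1]-g[0]-g[1])/2))
e=f[0]-f[1]+g[0]-g[1]; yaw=np.arctan2(e[1],e[0])-np.pi/2; print('se yaw',np.degrees(yaw),'centre',np.mean(f+g,0),'grip top',B(525,215,.11))
bl,br=A(90,40,.03),A(283,77,.03); lp,rp=A(62,123,.033),A(268,160,.033)
print('back',bl,br,np.linalg.norm(bl-br),'posts',lp,rp,np.linalg.norm(lp-rp))
ey=(bl-br)+(lp-rp); fy=np.arctan2(ey[1],ey[0])-np.pi/2
R=np.array([[np.cos(fy),-np.sin(fy)],[np.sin(fy),np.cos(fy)]])
# posts centre y=+-73,x=-4?; back wall centre x=61.5,y=+-70.5
bm=(bl+br)/2-R@[.0615,0]; pm=(lp+rp)/2
print('frame yaw',np.degrees(fy),'mouth from back',bm,'from posts',pm)
O=bm
V=np.array([A(*p,.051) for p in((122,240),(168,240),(211,250),(118,281),(160,302),(196,301))])
print('vials world\n',V.round(4),'\nframe\n',((V-O)@R).round(4))
for p in((298,373),(318,375)): 
    w=A(*p,.026); l=(w-O)@R; d=l-np.array([-.008,-.076]); print('gate',w,l,np.linalg.norm(d),np.degrees(np.arctan2(-d[0],d[1])))
print('R',R)
E
```

```text
face [array([0.51050071, 0.24964307]), array([0.44041149, 0.15981446])] 0.11393716440163057 rear [array([0.48821087, 0.26909524]), array([0.41520155, 0.18010949])] 0.11510353638169231 depth 0.030967999728376543
se yaw -38.6689975821354 centre [0.46358116 0.21466557] grip top [0.46216664 0.2190575 ]
back [ 0.65066373 -0.18005631] [ 0.62484245 -0.3163009 ] 0.13866984800833196 posts [ 0.59100583 -0.15932199] [ 0.56563684 -0.30391875] 0.14680534291271188
frame yaw -10.33016487062367 mouth from back [ 0.57724996 -0.23715042] from posts [ 0.57832133 -0.23162037]
vials world
 [[ 0.5086 -0.1972]
 [ 0.5088 -0.2289]
 [ 0.5021 -0.2584]
 [ 0.4803 -0.1942]
 [ 0.4661 -0.2229]
 [ 0.467  -0.2476]] 
frame
 [[-0.0747  0.027 ]
 [-0.0688 -0.0042]
 [-0.0701 -0.0344]
 [-0.103   0.0249]
 [-0.1119 -0.0059]
 [-0.1066 -0.03  ]]
gate [ 0.41650659 -0.32431163] [-0.14250807 -0.11457292] 0.13992959713971126 106.00131947518474
gate [ 0.41524655 -0.33820462] [-0.1412564  -0.12846667] 0.1432131970306238 111.49091025241071
R [[ 0.98379077  0.17932018]
 [-0.17932018  0.98379077]]
```

```bash
cat >> h.py <<'E'
def rows(p0,a0,p1,a1,n=1):
    "pose = TCP xyz and tool-y angle (deg), tool down; prints shift in tool axes at p0"
    a=np.radians(a0); y=np.array([np.cos(a),np.sin(a),0]); z=np.array([0,0,-1.]); x=np.cross(y,z)
    d=np.array(p1)-p0; s=[round(1e3*float(d@k),1) for k in(x,y,z)]
    print('rz',round(a0-a1,2),'t mm',s,'len',round(1e3*float(np.linalg.norm(d)),1))
E
python3 - <<'E'
from h import *
s=get_state(); p=s['eef_pos']; a=np.degrees(np.arctan2(s['eef_rot'][1,1],s['eef_rot'][0,1]))
rows(p,a,[.462,.217,.208],51.3)
W=pts(dict(np.load('pics/top.npz'))).reshape(-1,3); V=pts(dict(np.load('pics/scene.npz'))).reshape(-1,3)
P=np.vstack([W,V]); P=P[np.isfinite(P[:,0])]
def seg(a,b,r,lo):
    a,b=np.array(a),np.array(b); t=np.clip(((P[:,:2]-a)@(b-a))/((b-a)@(b-a)),0,1)
    m=(np.linalg.norm(P[:,:2]-a-t[:,None]*(b-a),axis=1)<r)&(P[:,2]>lo); Q=P[m]; print(len(Q),Q[np.argsort(-Q[:,2])[:1]],Q.min(0) if len(Q) else'')
seg([.2,.45],[.462,.217],.1,.03); seg([.462,.217],[.40,.1],.12,.03); seg([.4,.1],[.42,-.21],.13,.06)
m=(P[:,0]>.3)&(P[:,0]<.6)&(abs(P[:,1]-.06)<.18)&(P[:,2]>.12); 
for lo in(.03,.1,.15,.2,.25,.3,.35,.4):
    Q=P[(P[:,0]>.3)&(P[:,0]<.65)&(abs(P[:,1]-.06)<.13)&(P[:,2]>lo)&(P[:,2]<lo+.06)]
    if len(Q):print(lo,len(Q),np.percentile(Q,1,0).round(3),np.percentile(Q,99,0).round(3))
E
```

```text
rz 22.44 t mm [-382.8, -187.0, 0.1] len 426.0
4844 [[0.15642061 0.35716154 0.50751236]] [0.11473051 0.14681249 0.03062279]
1432 [[0.51027012 0.08542422 0.47692662]] [0.44136108 0.02804636 0.03051708]
1771 [[0.51027012 0.08542422 0.47692662]] [ 0.44136108 -0.02273985  0.06139676]
0.03 2564 [ 0.534 -0.048  0.031] [0.648 0.164 0.088]
0.1 449 [0.576 0.029 0.1  ] [0.65  0.09  0.145]
0.15 2861 [ 0.534 -0.031  0.169] [0.648 0.152 0.201]
0.2 398 [0.595 0.022 0.201] [0.646 0.07  0.259]
0.25 769 [0.576 0.019 0.251] [0.646 0.085 0.31 ]
0.3 1289 [0.56  0.01  0.301] [0.648 0.11  0.36 ]
0.35 1644 [0.561 0.011 0.351] [0.648 0.109 0.409]
0.4 4922 [0.497 0.013 0.402] [0.648 0.105 0.459]
```

arm_command(
  series=[
    [0,0,0,-0.035,-0.017,0,1],
    [0,0,0,-0.07,-0.034,0,1],
    [0,0,0,-0.105,-0.051,0,1],
    [0,0,0,-0.14,-0.068,0,1],
    [0,0,0,-0.175,-0.085,0,1],
  ],
)

```text
t: 0.52
eef_pos: [0.292, 0.3719, 0.2085]
eef_rot: [[-0.96, 0.28, -0.0], [0.28, 0.96, -0.0], [0.0, -0.0, -1.0]]
wrist_force: [0.2, 1.0, 0.7]
width: 0.997
grip_force: 0.0
```

arm_command(
  series=[
    [0,0,0,-0.035,-0.017,0,1],
    [0,0,0,-0.07,-0.034,0,1],
    [0,0,0,-0.105,-0.051,0,1],
    [0,0,0,-0.14,-0.068,0,1],
    [0,0,0,-0.175,-0.085,0,1],
  ],
)

```text
t: 0.93
eef_pos: [0.4364, 0.2411, 0.2085]
eef_rot: [[-0.96, 0.28, -0.0], [0.28, 0.96, -0.0], [0.0, -0.0, -1.0]]
wrist_force: [0.1, 0.3, 0.2]
width: 1.0
grip_force: 0.0
```

arm_command(
  series=[
    [0,0,6,-0.017,-0.009,0,1],
    [0,0,12,-0.033,-0.017,0,1],
    [0,0,18,-0.033,-0.017,0.02,1],
    [0,0,22.4,-0.033,-0.017,0.04,1],
    [0,0,22.4,-0.033,-0.017,0.04,1],
  ],
)

```text
t: 1.35
eef_pos: [0.4606, 0.2161, 0.1642]
eef_rot: [[-0.779, 0.627, -0.007], [0.627, 0.779, -0.003], [0.004, -0.007, -1.0]]
wrist_force: [-0.1, -0.6, -1.6]
width: 0.997
grip_force: 0.0
```

```bash
python3 - <<'E'
from h import *
s=get_state(); p=s['eef_pos']; a=np.degrees(np.arctan2(s['eef_rot'][1,1],s['eef_rot'][0,1]))
print(s['t'],p,a,s['eef_rot'][:,2],s['wrist_force']); rows(p,a,[.462,.217,.070],51.3)
d=grab('scene'); cv2.imwrite('pics/s1.png',cv2.resize(d['image'][120:260,130:290,::-1],(800,700))[:600])
E
```

```text
1.35 [0.4605655  0.21612696 0.16417445] 51.136068997314354 [-0.00736148 -0.00270596 -0.99996924] [-0.11555965 -0.59558666 -1.64445783]
rz -0.16 t mm [-0.6, 1.6, 94.2] len 94.2
```

View pics/s1.png

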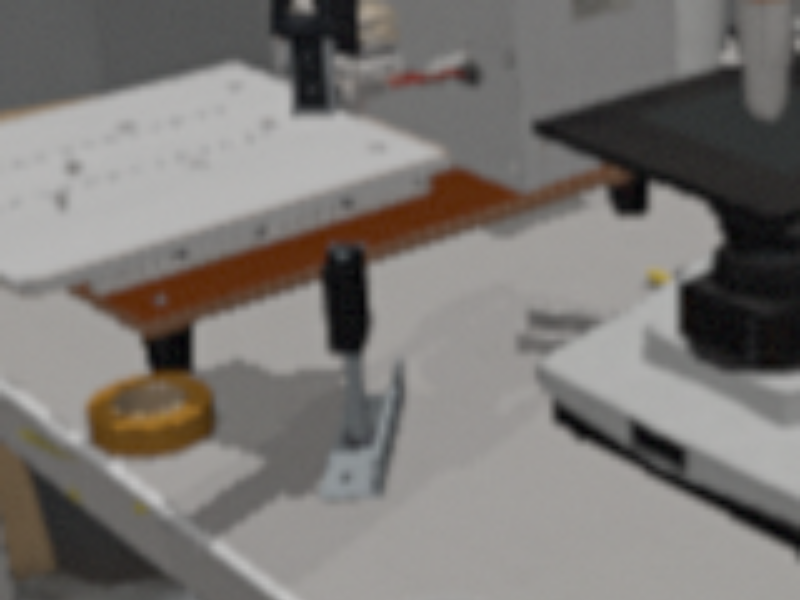

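The picture shows the black grip at (347,300), upright and under the gripper, with the working face to the right. Now descending and gripping.

arm_command(
  series=[
    [0,0,0,0,0.001,0.02,1],
    [0,0,0,0,0.001,0.045,1],
    [0,0,0,0,0.001,0.07,1],
    [0,0,0,0,0.001,0.09,1],
    [0,0,0,0,0.001,0.097,1],
  ],
)

```text
t: 1.82
eef_pos: [0.4617, 0.2179, 0.0698]
eef_rot: [[-0.783, 0.622, -0.003], [0.622, 0.783, -0.001], [0.002, -0.003, -1.0]]
wrist_force: [-0.8, -0.1, -1.4]
width: 1.0
grip_force: 0.0
```

arm_command(
  series=[
    [0,0,0,0,0,0,0.4],
    [0,0,0,0,0,0,0.1],
    [0,0,0,0,0,0,-0.2],
    [0,0,0,0,0,0,-0.5],
    [0,0,0,0,0,0,-1],
  ],
)

```text
t: 2.23
eef_pos: [0.4639, 0.2184, 0.0738]
eef_rot: [[-0.781, 0.624, 0.003], [0.624, 0.781, 0.001], [-0.002, 0.003, -1.0]]
wrist_force: [-1.5, -1.2, 5.3]
width: 0.404
grip_force: 59.7
```

arm_command(
  series=[
    [0,0,0,0,0,0,-1],
    [0,0,0,0,0,0,-1],
    [0,0,0,0,0,0,-1],
    [0,0,0,0,0,0,-1],
    [0,0,0,0,0,0,-1],
  ],
)

```text
t: 2.65
eef_pos: [0.4639, 0.2183, 0.0738]
eef_rot: [[-0.781, 0.625, 0.003], [0.625, 0.781, 0.001], [-0.002, 0.003, -1.0]]
wrist_force: [-1.3, -1.4, 6.5]
width: 0.406
grip_force: 59.9
```

arm_command(
  series=[
    [0,0,0,0,0,-0.012,-1],
    [0,0,0,0,0,-0.028,-1],
    [0,0,0,0,0,-0.045,-1],
    [0,0,0,0,0,-0.06,-1],
    [0,0,0,0,0,-0.065,-1],
  ],
)

```text
t: 3.07
eef_pos: [0.464, 0.2185, 0.1402]
eef_rot: [[-0.781, 0.625, 0.004], [0.625, 0.781, 0.002], [-0.002, 0.004, -1.0]]
wrist_force: [1.0, 0.0, -0.8]
width: 0.407
grip_force: 60.5
```

arm_command(
  series=[
    [0,0,0,-0.001,-0.025,0,-1],
    [0,0,0,-0.002,-0.055,0,-1],
    [0,0,0,-0.002,-0.085,0,-1],
    [0,0,0,-0.003,-0.118,0,-1],
    [0,0,0,-0.004,-0.148,0,-1],
  ],
)

```text
t: 3.48
eef_pos: [0.3721, 0.099, 0.1363]
eef_rot: [[-0.781, 0.624, -0.001], [0.624, 0.781, -0.0], [0.001, -0.001, -1.0]]
wrist_force: [0.9, -0.1, -1.7]
width: 0.4
grip_force: 60.9
```

arm_command(
  series=[
    [0,0,-5.6,-0.019,-0.023,0,-1],
    [0,0,-11.2,-0.038,-0.047,0,-1],
    [0,0,-16.8,-0.056,-0.07,0,-1],
    [0,0,-22.4,-0.075,-0.094,0,-1],
    [0,0,-28.3,-0.094,-0.117,0,-1],
  ],
)

```text
t: 3.9
eef_pos: [0.3734, -0.0515, 0.1368]
eef_rot: [[-0.985, 0.175, 0.0], [0.175, 0.985, 0.0], [-0.0, 0.0, -1.0]]
wrist_force: [1.3, -0.1, -3.2]
width: 0.403
grip_force: 60.9
```

arm_command(
  series=[
    [0,0,0,-0.016,-0.033,0,-1],
    [0,0,0,-0.032,-0.067,0,-1],
    [0,0,0,-0.048,-0.101,0,-1],
    [0,0,0,-0.06,-0.128,0,-1],
    [0,0,0,-0.07,-0.15,0,-1],
  ],
)

```text
t: 4.32
eef_pos: [0.4156, -0.2125, 0.1365]
eef_rot: [[-0.983, 0.181, -0.001], [0.181, 0.983, 0.0], [0.001, 0.0, -1.0]]
wrist_force: [-0.5, 0.5, -1.3]
width: 0.398
grip_force: 61.0
```

```bash
python3 - <<'E'
from h import *
s=get_state(); p=s['eef_pos']; a=np.degrees(np.arctan2(s['eef_rot'][1,1],s['eef_rot'][0,1]))
print(s['t'],p,a,s['eef_rot'][:,2],s['wrist_force'],s['width']); rows(p,a,[.417,-.210,.075],79.7)
d=grab('scene'); c=cv2.resize(d['image'][200:350,270:450,::-1],(800,600),interpolation=cv2.INTER_CUBIC); cv2.imwrite('pics/s2.png',c)
E
```

```text
4.3167 [ 0.41560582 -0.21249712  0.13645368] 79.55497358072842 [-5.75190274e-04  2.17333658e-04 -9.99999811e-01] [-0.49146917  0.48002952 -1.25209751] 0.39797604284697186
rz -0.15 t mm [-0.9, 2.7, 61.5] len 61.5
```

View pics/s2.png

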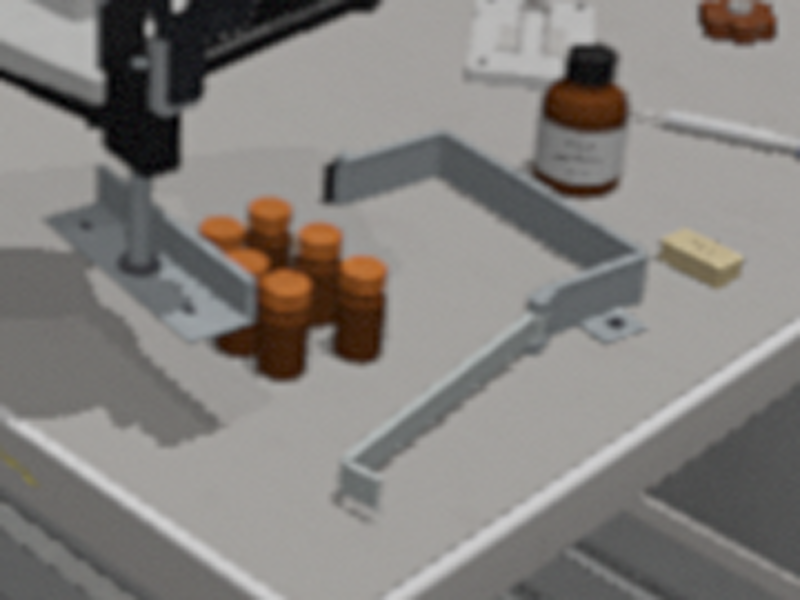

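The foot is parallel to the mouth and behind the vials, with about 20 mm to spare to the gate's free end. Lowering to just above the bench.

arm_command(
  series=[
    [0,0,0,0.001,0.001,0.015,-1],
    [0,0,0,0.001,0.002,0.032,-1],
    [0,0,0,0.001,0.003,0.048,-1],
    [0,0,0,0.001,0.004,0.058,-1],
    [0,0,0,0.001,0.005,0.061,-1],
  ],
)

```text
t: 4.78
eef_pos: [0.4147, -0.2046, 0.074]
eef_rot: [[-0.984, 0.18, -0.003], [0.18, 0.984, 0.001], [0.003, 0.001, -1.0]]
wrist_force: [-2.2, -2.8, 5.7]
width: 0.405
grip_force: 62.0
```

```bash
python3 - <<'E'
from h import *
s=get_state(); print(s['t'],s['eef_pos'],s['eef_rot'][:,2],s['wrist_force'])
d=grab('scene'); c=cv2.resize(d['image'][200:350,270:450,::-1],(800,600),interpolation=cv2.INTER_CUBIC); cv2.imwrite('pics/s3.png',c)
E
```

```text
4.7833 [ 0.41466521 -0.20462991  0.07402808] [-0.00298007  0.00135429 -0.99999464] [-2.21621956 -2.84972319  5.71752473]
```

View pics/s3.png

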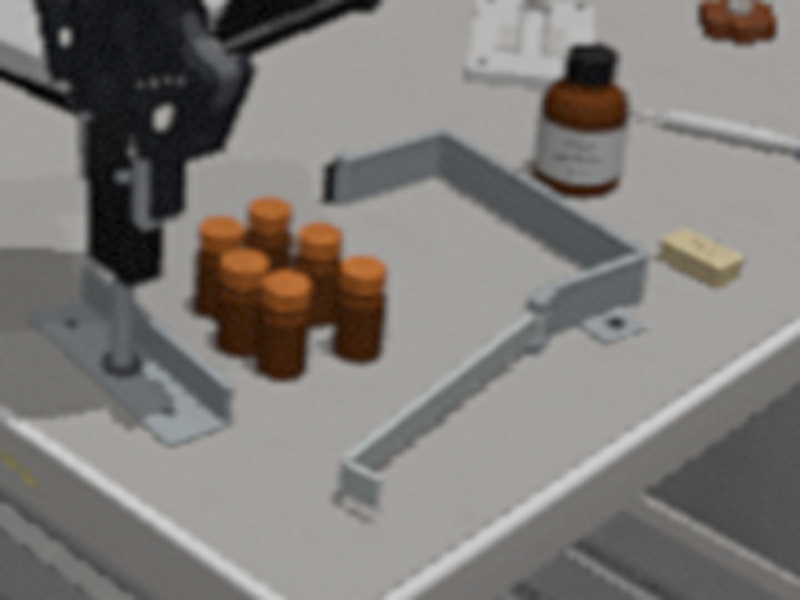

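The straightedge is down and level behind the six vials, face at about (90-230, 260-420), just touching the bench. I'll lift a hair and push slowly.

arm_command(
  series=[
    [0,0,0,0,0,-0.001,-1],
    [0,0,0,-0.003,0,-0.003,-1],
    [0,0,0,-0.008,0,-0.003,-1],
    [0,0,0,-0.012,0,-0.003,-1],
    [0,0,0,-0.016,0,-0.003,-1],
  ],
)

```text
t: 5.25
eef_pos: [0.4323, -0.2082, 0.0793]
eef_rot: [[-0.984, 0.18, 0.001], [0.18, 0.984, -0.0], [-0.001, -0.0, -1.0]]
wrist_force: [0.0, -0.5, -1.7]
width: 0.401
grip_force: 61.1
```

arm_command(
  series=[
    [0,0,0,-0.004,0,0,-1],
    [0,0,0,-0.008,0,0,-1],
    [0,0,0,-0.012,0,0,-1],
    [0,0,0,-0.016,0,0,-1],
    [0,0,0,-0.02,0,0,-1],
  ],
)

```text
t: 5.67
eef_pos: [0.4514, -0.2116, 0.0786]
eef_rot: [[-0.984, 0.18, -0.0], [0.18, 0.984, 0.0], [0.0, 0.0, -1.0]]
wrist_force: [-0.2, 0.4, -2.6]
width: 0.4
grip_force: 61.1
```

arm_command(
  series=[
    [0,0,0,-0.004,0,0,-1],
    [0,0,0,-0.008,0,0,-1],
    [0,0,0,-0.012,0,0,-1],
    [0,0,0,-0.016,0,0,-1],
    [0,0,0,-0.02,0,0,-1],
  ],
)

```text
t: 6.08
eef_pos: [0.4711, -0.2153, 0.0787]
eef_rot: [[-0.984, 0.18, -0.0], [0.18, 0.984, 0.0], [0.0, 0.0, -1.0]]
wrist_force: [-0.7, 0.3, -3.0]
width: 0.402
grip_force: 61.1
```

arm_command(
  series=[
    [0,0,0,-0.004,0,0,-1],
    [0,0,0,-0.008,0,0,-1],
    [0,0,0,-0.012,0,0,-1],
    [0,0,0,-0.016,0,0,-1],
    [0,0,0,-0.02,0,0,-1],
  ],
)

```text
t: 6.5
eef_pos: [0.4909, -0.2189, 0.0787]
eef_rot: [[-0.984, 0.18, -0.0], [0.18, 0.984, 0.0], [0.0, 0.0, -1.0]]
wrist_force: [-1.4, 0.1, -2.3]
width: 0.405
grip_force: 61.1
```

arm_command(
  series=[
    [0,0,0,-0.004,0,0,-1],
    [0,0,0,-0.008,0,0,-1],
    [0,0,0,-0.012,0,0,-1],
    [0,0,0,-0.016,0,0,-1],
    [0,0,0,-0.02,0,0,-1],
  ],
)

```text
t: 6.92
eef_pos: [0.5105, -0.2225, 0.0788]
eef_rot: [[-0.984, 0.18, 0.0], [0.18, 0.984, 0.0], [-0.0, 0.0, -1.0]]
wrist_force: [-0.3, -0.9, -2.9]
width: 0.408
grip_force: 61.1
```

```bash
python3 - <<'E'
from h import *
s=get_state(); print(s['t'],s['eef_pos'],s['eef_rot'][:,2],s['wrist_force'])
O=np.array([.577,-.236]);R=np.array([[.984,.179],[-.179,.984]]); print('TCP in frame',(s['eef_pos'][:2]-O)@R)
d=grab('scene'); c=cv2.resize(d['image'][200:350,270:450,::-1],(800,600),interpolation=cv2.INTER_CUBIC); cv2.imwrite('pics/s4.png',c)
E
```

```text
6.9167 [ 0.51054516 -0.22246987  0.07877141] [ 3.00741323e-05  7.60126010e-05 -9.99999997e-01] [-0.26598041 -0.92063787 -2.90128729]
TCP in frame [-0.06781345  0.00141823]
```

View pics/s4.png

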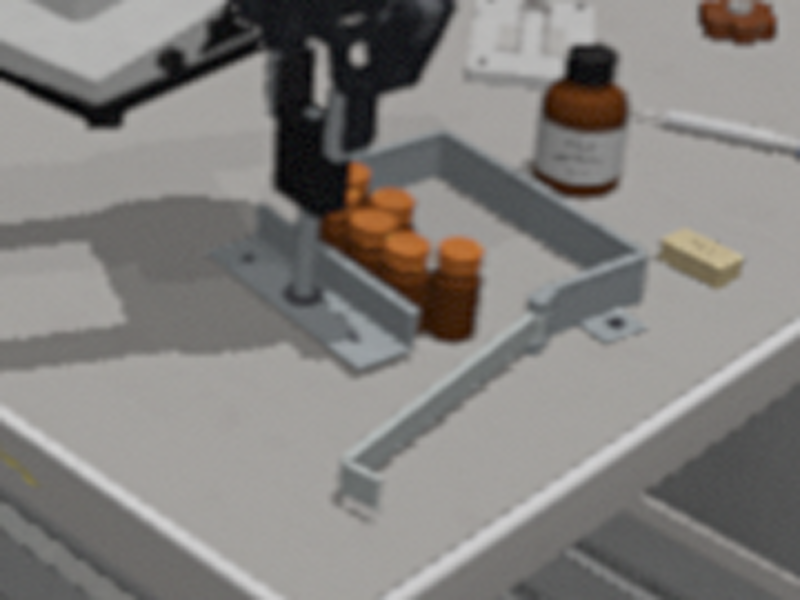

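All upright and gathered against the face, with the rightmost cap at (460,245). I'll check its lateral room to the right post before going on.

```bash
python3 - <<'E'
from h import *
d=dict(np.load('pics/scene.npz')); O=np.array([.577,-.236]);R=np.array([[.984,.179],[-.179,.984]])
for p in((460,248),(406,243),(373,219),(392,200),(350,172)): print(((ray(d,270+p[0]/4.444-.4,200+p[1]/4-.4,.051)[:2]-O)@R).round(4))
for p in((330,182,.033),(545,295,.033),(440,135,.03),(643,255,.03)): print('frame',((ray(d,270+p[0]/4.444-.4,200+p[1]/4-.4,p[2])[:2]-O)@R).round(4))
E
```

```text
[-0.0243 -0.0473]
[-0.0418 -0.0317]
[-0.0408 -0.0074]
[-0.0223  0.0018]
[-0.022  0.033]
frame [-0.0177  0.0523]
frame [-0.0005 -0.0778]
frame [0.0636 0.0662]
frame [ 0.0645 -0.0724]
```

arm_command(
  series=[
    [0,0,0,-0.004,0,0.001,-1],
    [0,0,0,-0.008,0,0.002,-1],
    [0,0,0,-0.012,0,0.002,-1],
    [0,0,0,-0.016,0,0.002,-1],
    [0,0,0,-0.02,0,0.002,-1],
  ],
)

```text
t: 7.38
eef_pos: [0.5302, -0.2261, 0.0767]
eef_rot: [[-0.984, 0.18, 0.0], [0.18, 0.984, 0.0], [0.0, 0.0, -1.0]]
wrist_force: [-1.0, -0.2, -1.8]
width: 0.4
grip_force: 61.1
```

arm_command(
  series=[
    [0,0,0,-0.004,0,0,-1],
    [0,0,0,-0.008,0,0,-1],
    [0,0,0,-0.012,0,0,-1],
    [0,0,0,-0.016,0,0,-1],
    [0,0,0,-0.02,0,0,-1],
  ],
)

```text
t: 7.8
eef_pos: [0.5499, -0.2297, 0.0768]
eef_rot: [[-0.984, 0.18, 0.0], [0.18, 0.984, 0.0], [0.0, 0.0, -1.0]]
wrist_force: [-1.2, -0.5, -1.7]
width: 0.404
grip_force: 61.1
```

arm_command(
  series=[
    [0,0,0,-0.004,0,0,-1],
    [0,0,0,-0.008,0,0,-1],
    [0,0,0,-0.012,0,0,-1],
    [0,0,0,-0.015,0,0,-1],
    [0,0,0,-0.016,0,0,-1],
  ],
)

```text
t: 8.22
eef_pos: [0.5657, -0.2325, 0.0767]
eef_rot: [[-0.984, 0.18, 0.0], [0.18, 0.984, 0.0], [-0.0, 0.0, -1.0]]
wrist_force: [-0.5, 0.2, -2.2]
width: 0.4
grip_force: 61.1
```

```bash
python3 - <<'E'
from h import *
s=get_state(); print(s['t'],s['eef_pos'],s['eef_rot'][:,2],s['wrist_force'])
O=np.array([.577,-.236]);R=np.array([[.984,.179],[-.179,.984]]); print('TCP in frame',(s['eef_pos'][:2]-O)@R)
d=grab('scene'); c=cv2.resize(d['image'][200:350,270:450,::-1],(800,600),interpolation=cv2.INTER_CUBIC); cv2.imwrite('pics/s5.png',c)
E
```

```text
8.2167 [ 0.56568615 -0.23253516  0.0767097 ] [ 1.70011783e-04  4.00228571e-05 -9.99999985e-01] [-0.54224871  0.18187356 -2.18768594]
TCP in frame [-0.01175304  0.00138422]
```

View pics/s5.png

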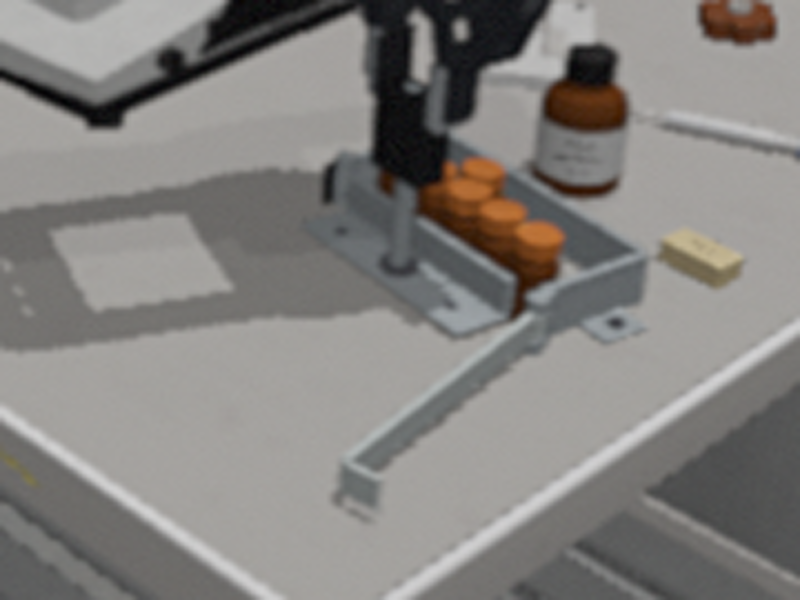

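All six are upright inside the pen. Retracting straight back, then left to a clear spot, and setting the straightedge down.

arm_command(
  series=[
    [0,0,0,0.004,0,0,-1],
    [0,0,0,0.012,0,0,-1],
    [0,0,0,0.023,0,0,-1],
    [0,0,0,0.037,0,0,-1],
    [0,0,0,0.055,0,0,-1],
  ],
)

```text
t: 8.68
eef_pos: [0.5107, -0.2224, 0.0768]
eef_rot: [[-0.984, 0.18, 0.001], [0.18, 0.984, -0.0], [-0.001, -0.0, -1.0]]
wrist_force: [0.1, -0.5, -2.8]
width: 0.404
grip_force: 61.1
```

arm_command(
  series=[
    [0,0,0,0.02,0,0,-1],
    [0,0,0,0.04,0,0,-1],
    [0,0,0,0.06,0,0,-1],
    [0,0,0,0.08,0,0,-1],
    [0,0,0,0.095,0,0,-1],
  ],
)

```text
t: 9.1
eef_pos: [0.4161, -0.2051, 0.0767]
eef_rot: [[-0.984, 0.18, 0.0], [0.18, 0.984, -0.0], [-0.0, -0.0, -1.0]]
wrist_force: [-1.2, -0.3, -2.1]
width: 0.405
grip_force: 61.1
```

arm_command(
  series=[
    [0,0,0,0.008,0.027,0,-1],
    [0,0,0,0.016,0.055,0,-1],
    [0,0,0,0.024,0.085,0,-1],
    [0,0,0,0.029,0.113,0,-1],
    [0,0,0,0.032,0.132,0,-1],
  ],
)

```text
t: 9.52
eef_pos: [0.4094, -0.0679, 0.077]
eef_rot: [[-0.984, 0.179, 0.001], [0.179, 0.984, 0.0], [-0.001, 0.001, -1.0]]
wrist_force: [-0.2, -1.0, -1.8]
width: 0.404
grip_force: 61.2
```

arm_command(
  series=[
    [0,0,0,0,0,0,-1],
    [0,0,0,0,0,0.001,-1],
    [0,0,0,0,0,0.002,-1],
    [0,0,0,0,0,0.003,-1],
    [0,0,0,0,0,0.004,-1],
  ],
)

```text
t: 9.93
eef_pos: [0.4106, -0.071, 0.0739]
eef_rot: [[-0.983, 0.181, 0.002], [0.181, 0.983, -0.001], [-0.002, -0.001, -1.0]]
wrist_force: [-2.9, -1.9, 10.5]
width: 0.404
grip_force: 62.9
```

arm_command(
  series=[
    [0,0,0,0,0,-0.001,-0.1],
    [0,0,0,0,0,-0.001,0.2],
    [0,0,0,0,0,-0.001,0.6],
    [0,0,0,0,0,-0.001,1],
    [0,0,0,0,0,-0.001,1],
  ],
)

```text
t: 10.35
eef_pos: [0.4099, -0.07, 0.0737]
eef_rot: [[-0.984, 0.18, -0.0], [0.18, 0.984, 0.0], [0.0, 0.0, -1.0]]
wrist_force: [0.1, 0.8, 0.0]
width: 0.983
grip_force: 0.0
```

arm_command(
  series=[
    [0,0,0,0,0,-0.015,1],
    [0,0,0,0,0,-0.035,1],
    [0,0,0,0,0,-0.06,1],
    [0,0,0,0,0,-0.085,1],
    [0,0,0,0,0,-0.1,1],
  ],
)

```text
t: 10.77
eef_pos: [0.4106, -0.0701, 0.1765]
eef_rot: [[-0.984, 0.18, 0.003], [0.18, 0.984, -0.001], [-0.003, -0.0, -1.0]]
wrist_force: [0.7, 0.1, 0.5]
width: 1.0
grip_force: 0.0
```

```bash
python3 - <<'E'
from h import *
s=get_state(); print(s['t'],s['eef_pos'],s['width'],s['q'])
t=grab('top'); d=grab('scene')
a=cv2.resize(t['image'][170:270,240:430,::-1],(800,420)); b=cv2.resize(d['image'][200:350,180:450,::-1],(800,440))
cv2.imwrite('pics/s6.png',cv2.resize(np.vstack([a,b]),(557,600)))
# gate in top view
O=np.array([.577,-.236]);R=np.array([[.984,.179],[-.179,.984]])
for x in (-.15,-.12,-.09,-.06,-.03): pass
W=pts(t); P=W[150:285,320:425].reshape(-1,3); P=P[np.isfinite(P[:,0])]; P=P[P[:,2]>.012]; L=(P[:,:2]-O)@R
m=(L[:,0]<-.02)&(L[:,0]>-.16)&(L[:,1]<-.065)&(L[:,1]>-.14)&(P[:,2]<.04); print(np.c_[L[m],P[m,2]][::6].round(3)); m=P[:,2]>.04; print(np.polyfit(L[(L[:,0]<-.02)&(L[:,1]<-.065)][:,0],L[(L[:,0]<-.02)&(L[:,1]<-.065)][:,1],1))
E
```

```text
10.7667 [ 0.4106126  -0.07005216  0.17650556] 1.000233668151194 [-2.57766802e-01 -2.54538361e-01  1.74994662e+00  1.20333843e-04
  1.64303916e+00 -1.64779773e+00]
[[-0.02  -0.081  0.018]
 [-0.025 -0.085  0.015]
 [-0.028 -0.088  0.026]
 [-0.036 -0.088  0.013]
 [-0.042 -0.089  0.02 ]
 [-0.047 -0.092  0.023]
 [-0.053 -0.092  0.026]
 [-0.058 -0.094  0.024]
 [-0.063 -0.098  0.023]
 [-0.068 -0.102  0.022]
 [-0.074 -0.102  0.025]
 [-0.083 -0.101  0.014]
 [-0.088 -0.104  0.026]
 [-0.093 -0.105  0.024]
 [-0.099 -0.107  0.022]
 [-0.108 -0.108  0.013]
 [-0.113 -0.11   0.018]
 [-0.118 -0.111  0.017]
 [-0.123 -0.113  0.023]
 [-0.132 -0.117  0.015]
 [-0.137 -0.117  0.017]
 [-0.143 -0.119  0.014]
 [-0.139 -0.131  0.028]]
[ 0.31962029 -0.07665488]
```

View pics/s6.png

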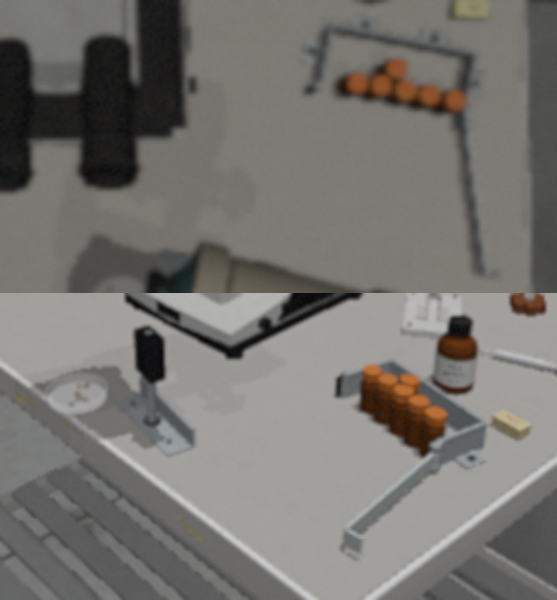

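The straightedge stands clear, and all six vials are upright in the pen: five along the mouth and one ahead of them. The gate is at about 108°. I'll plan its arc with the closed fingers, tool axes parallel to the frame.

```bash
python3 - <<'E'
from h import *
s=get_state(); O=np.array([.5765,-.239]); y=np.radians(-10.33);R=np.array([[np.cos(y),-np.sin(y)],[np.sin(y),np.cos(y)]])
p=(s['eef_pos'][:2]-O)@R; print('now',p)
H=np.array([-8,-76.])
def C(a,g=0):
    a=np.radians(a); return H+100*np.array([-np.sin(a),np.cos(a)])+(2+11*abs(np.cos(a))+14.5*abs(np.sin(a))+g)*np.array([-np.cos(a),-np.sin(a)])
q=[('entry',C(108,22))]+[(a,C(a)) for a in list(range(108,-1,-6))]
prev=p*1e3
for n,c in q: d=c-prev; print(n,c.round(1),'tx',round(-d[0],1),'ty',round(d[1],1)); prev=c
print(O+R@(q[0][1]/1e3))
E
```

```text
now [-0.19277457  0.13639679]
entry [ -90.4 -146.1] tx -102.4 ty -282.5
108 [ -97.2 -125.2] tx 6.8 ty 20.9
102 [-102.  -114.9] tx 4.8 ty 10.3
96 [-105.6 -103.9] tx 3.6 ty 10.9
90 [-108.   -92.5] tx 2.4 ty 11.4
84 [-109.3  -83. ] tx 1.3 ty 9.5
78 [-109.7  -73.3] tx 0.4 ty 9.7
72 [-109.   -63.3] tx -0.6 ty 9.9
66 [-107.4  -53.3] tx -1.7 ty 10.0
60 [-104.6  -43.4] tx -2.7 ty 10.0
54 [-100.8  -33.6] tx -3.9 ty 9.8
48 [-95.8 -24.1] tx -5.0 ty 9.5
42 [-89.7 -15. ] tx -6.1 ty 9.1
36 [-82.5  -6.5] tx -7.2 ty 8.5
30 [-74.3   1.2] tx -8.2 ty 7.7
24 [-65.1   8.1] tx -9.2 ty 6.8
18 [-55.   13.9] tx -10.1 ty 5.8
12 [-44.2  18.5] tx -10.8 ty 4.7
6 [-32.8  21.9] tx -11.4 ty 3.4
0 [-21.  24.] tx -11.8 ty 2.1
[ 0.46139368 -0.36650132]
```

arm_command(
  series=[
    [0,0,0,-0.008,-0.028,0,0.5],
    [0,0,0,-0.016,-0.056,0,0],
    [0,0,0,-0.025,-0.084,0,-0.5],
    [0,0,0,-0.035,-0.113,0,-1],
    [0,0,0,-0.046,-0.143,0,-1],
  ],
)

```text
t: 11.28
eef_pos: [0.429, -0.2199, 0.1721]
eef_rot: [[-0.984, 0.18, -0.002], [0.18, 0.984, 0.001], [0.002, 0.001, -1.0]]
wrist_force: [-0.8, 0.2, -0.4]
width: 0.296
grip_force: 0.0
```

arm_command(
  series=[
    [0,0,0,-0.011,-0.03,0,-1],
    [0,0,0,-0.022,-0.06,0,-1],
    [0,0,0,-0.034,-0.09,0,-1],
    [0,0,0,-0.046,-0.118,0,-1],
    [0,0,0,-0.056,-0.14,0,-1],
  ],
)

```text
t: 11.7
eef_pos: [0.4588, -0.3685, 0.1714]
eef_rot: [[-0.983, 0.181, -0.002], [0.181, 0.983, 0.002], [0.002, 0.001, -1.0]]
wrist_force: [-0.1, -0.4, -0.6]
width: 0.001
grip_force: 0.0
```

arm_command(
  series=[
    [0,0,0,0,0,0.03,-1],
    [0,0,0,0,0,0.065,-1],
    [0,0,0,0,0,0.1,-1],
    [0,0,0,0,0,0.13,-1],
    [0,0,0,0,0,0.145,-1],
  ],
)

```text
t: 12.12
eef_pos: [0.4566, -0.3642, 0.022]
eef_rot: [[-0.984, 0.18, -0.007], [0.18, 0.984, 0.006], [0.008, 0.005, -1.0]]
wrist_force: [-0.2, -0.8, 0.0]
width: -0.001
grip_force: 0.0
```

```bash
python3 - <<'E'
from h import *
s=get_state(); O=np.array([.5765,-.239]); y=np.radians(-10.33);R=np.array([[np.cos(y),-np.sin(y)],[np.sin(y),np.cos(y)]])
print(s['t'],s['eef_pos'],(s['eef_pos'][:2]-O)@R,s['width'],s['wrist_force'])
d=grab('scene'); cv2.imwrite('pics/s7.png',cv2.resize(d['image'][200:350,270:450,::-1],(800,600),interpolation=cv2.INTER_CUBIC))
E
```

```text
12.1167 [ 0.45664761 -0.36424792  0.02197003] [-0.09545061 -0.14470942] -0.0006144212106901183 [-0.21488804 -0.84146455  0.01861375]
```

View pics/s7.png

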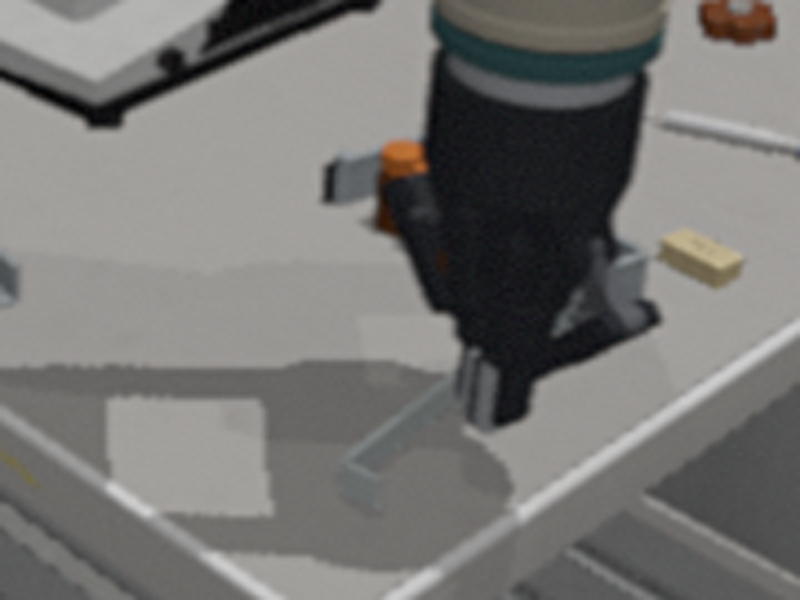

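The closed fingers are outside the gate, tips at (490,415), but the finger linkage elbows stick out at (645,320) and (400,190). I'll check how low they reach.

```bash
python3 - <<'E'
from h import *
d=dict(np.load('pics/scene.npz')); W=pts(d); s=get_state()
T=(W-s['eef_pos'])@s['eef_rot']; T=T[180:300,330:430].reshape(-1,3); T=T[np.isfinite(T[:,0])]
for lo in range(-120,0,10):
    Q=T[(T[:,2]*1e3>lo)&(T[:,2]*1e3<=lo+10)&(abs(T[:,0])<.05)&(abs(T[:,1])<.075)]
    if len(Q): print('above tip',-lo-10,len(Q),'x',(np.percentile(Q[:,0],[2,98])*1e3).round(),'y',(np.percentile(Q[:,1],[2,98])*1e3).round())
E
```

```text
above tip 110 367 x [-10.  19.] y [-61.  57.]
above tip 100 238 x [-4. 18.] y [-57.  54.]
above tip 90 234 x [-14.  18.] y [-48.  49.]
above tip 80 166 x [-13.  14.] y [-42.  40.]
above tip 70 186 x [-9. 13.] y [-31.  31.]
above tip 60 62 x [ 4. 14.] y [-15.  22.]
above tip 50 71 x [-5. 11.] y [-14.  12.]
above tip 40 50 x [-8. 11.] y [-14.  13.]
above tip 30 5 x [ 6. 10.] y [ 6. 12.]
above tip 0 37 x [-29.  -4.] y [42. 51.]
```

arm_command(
  series=[
    [0,0,0,0,0.003,0.005,-1],
    [0,0,0,0,0.01,0.009,-1],
    [0,0,0,0.002,0.02,0.009,-1],
    [0,0,0,0.007,0.03,0.009,-1],
    [0,0,0,0.01,0.041,0.009,-1],
  ],
)

```text
t: 12.58
eef_pos: [0.4574, -0.3237, 0.0211]
eef_rot: [[-0.984, 0.18, 0.002], [0.18, 0.984, -0.001], [-0.002, -0.001, -1.0]]
wrist_force: [0.6, 0.4, -1.1]
width: 0.001
grip_force: 0.0
```

arm_command(
  series=[
    [0,0,0,0.002,0.011,0,-1],
    [0,0,0,0.004,0.021,0,-1],
    [0,0,0,0.004,0.031,0,-1],
    [0,0,0,0.003,0.041,0,-1],
    [0,0,0,0.002,0.051,0,-1],
  ],
)

```text
t: 13.0
eef_pos: [0.4645, -0.273, 0.02]
eef_rot: [[-0.984, 0.18, 0.0], [0.18, 0.984, -0.0], [-0.0, -0.0, -1.0]]
wrist_force: [-0.3, 0.2, 0.1]
width: -0.001
grip_force: 0.0
```

```bash
python3 - <<'E'
from h import *
s=get_state(); O=np.array([.5765,-.239]); y=np.radians(-10.33);R=np.array([[np.cos(y),-np.sin(y)],[np.sin(y),np.cos(y)]])
print(s['t'],s['eef_pos'],(s['eef_pos'][:2]-O)@R*1e3,s['wrist_force'])
E
```

```text
13.0 [ 0.46453977 -0.2729765   0.01999483] [-104.05291783  -53.5021986 ] [-0.29330938  0.16776542  0.11255806]
```

arm_command(
  series=[
    [0,0,0,0,0.01,0.004,-1],
    [0,0,0,-0.004,0.02,0.008,-1],
    [0,0,0,-0.01,0.029,0.008,-1],
    [0,0,0,-0.016,0.038,0.008,-1],
    [0,0,0,-0.023,0.047,0.008,-1],
  ],
)

```text
t: 13.42
eef_pos: [0.4961, -0.2311, 0.0117]
eef_rot: [[-0.984, 0.18, -0.0], [0.18, 0.984, 0.0], [0.0, 0.0, -1.0]]
wrist_force: [-0.5, -0.3, 0.1]
width: 0.002
grip_force: 0.0
```

arm_command(
  series=[
    [0,0,0,-0.008,0.008,0,-1],
    [0,0,0,-0.017,0.015,0,-1],
    [0,0,0,-0.027,0.02,0,-1],
    [0,0,0,-0.037,0.025,0,-1],
    [0,0,0,-0.047,0.028,0,-1],
  ],
)

```text
t: 13.83
eef_pos: [0.5478, -0.2121, 0.0118]
eef_rot: [[-0.984, 0.179, 0.0], [0.179, 0.984, 0.0], [-0.0, 0.0, -1.0]]
wrist_force: [0.4, -0.2, 0.6]
width: 0.002
grip_force: 0.0
```

```bash
python3 - <<'E'
from h import *
s=get_state(); O=np.array([.5765,-.239]); y=np.radians(-10.33);R=np.array([[np.cos(y),-np.sin(y)],[np.sin(y),np.cos(y)]])
print(s['t'],s['eef_pos'],(s['eef_pos'][:2]-O)@R*1e3,s['wrist_force'])
E
```

```text
13.8333 [ 0.54784247 -0.21214242  0.01180541] [-33.00906228  21.28346324] [ 0.44221343 -0.18318096  0.57328452]
```

arm_command(
  series=[
    [0,0,0,-0.003,0,0,-1],
    [0,0,0,-0.006,0.001,0,-1],
    [0,0,0,-0.008,0.001,0,-1],
    [0,0,0,-0.01,0.002,0,-1],
    [0,0,0,-0.012,0.002,0,-1],
  ],
)

```text
t: 14.25
eef_pos: [0.5586, -0.213, 0.0117]
eef_rot: [[-0.984, 0.18, -0.0], [0.18, 0.984, 0.0], [0.0, 0.0, -1.0]]
wrist_force: [0.4, 0.5, 0.7]
width: -0.005
grip_force: 0.0
```

arm_command(
  series=[
    [0,0,0,-0.001,0,0,-1],
    [0,0,0,-0.002,0,0,-1],
    [0,0,0,-0.002,0,0,-1],
    [0,0,0,-0.002,0,0,-1],
    [0,0,0,-0.002,0,0,-1],
  ],
)

```text
t: 14.67
eef_pos: [0.5605, -0.2134, 0.0118]
eef_rot: [[-0.984, 0.18, -0.0], [0.18, 0.984, 0.0], [0.0, 0.0, -1.0]]
wrist_force: [0.2, 0.1, 0.5]
width: 0.003
grip_force: 0.0
```

arm_command(
  series=[
    [0,0,0,-0.001,0,0,-1],
    [0,0,0,-0.002,0,0,-1],
    [0,0,0,-0.003,0,0,-1],
    [0,0,0,-0.003,0,0,-1],
    [0,0,0,-0.003,0,0,-1],
  ],
)

```text
t: 15.08
eef_pos: [0.5636, -0.2139, 0.0118]
eef_rot: [[-0.984, 0.18, 0.0], [0.18, 0.984, 0.0], [-0.0, 0.0, -1.0]]
wrist_force: [-0.5, 0.1, -0.6]
width: -0.002
grip_force: 0.0
```

```bash
python3 - <<'E'
from h import *
s=get_state(); O=np.array([.5765,-.239]); y=np.radians(-10.33);R=np.array([[np.cos(y),-np.sin(y)],[np.sin(y),np.cos(y)]])
print(s['t'],s['eef_pos'],(s['eef_pos'][:2]-O)@R*1e3,s['wrist_force'])
d=grab('scene'); cv2.imwrite('pics/s8.png',cv2.resize(d['image'][200:320,290:450,::-1],(800,600),interpolation=cv2.INTER_CUBIC))
E
```

```text
15.0833 [ 0.56362621 -0.21386788  0.01177597] [-17.17174584  22.41626312] [-0.46931558  0.11546966 -0.59118255]
```

View pics/s8.png

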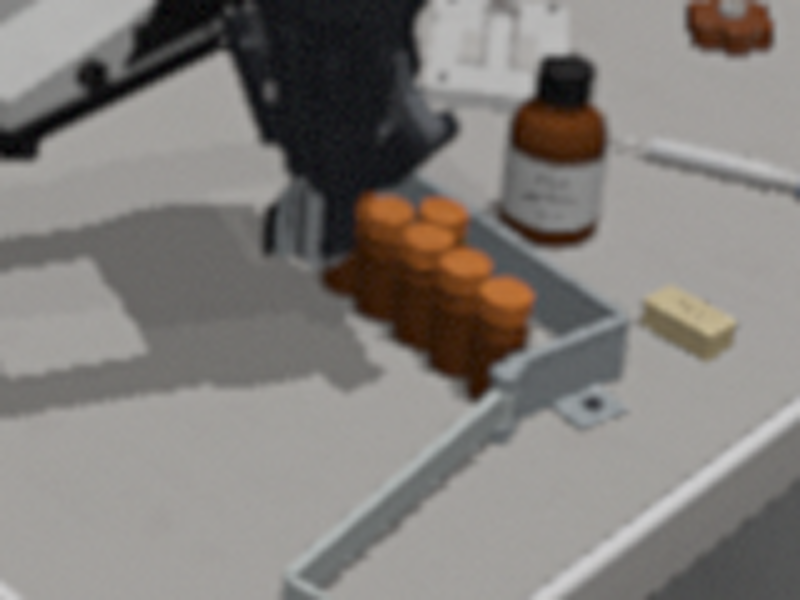

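The gate at (285,580)-(500,390) has not moved, so the fingers passed over it. I'll find where the tips really are.

```bash
python3 - <<'E'
from h import *
d=dict(np.load('pics/scene.npz')); W=pts(d); s=get_state()
for (x,y) in ((285,235),(300,240),(312,240),(300,215),(330,240)):
    u,v=round(290+x/5-.4),round(200+y/5-.4); w=W[v,u]; print((x,y),w.round(3),((w-s['eef_pos'])@s['eef_rot']*1e3).round(1))
for z in(.0,.012,.03,.045): print(z,((ray(d,290+302/5,200+258/5,z)-s['eef_pos'])@s['eef_rot']*1e3).round(1))
E
```

```text
(285, 235) [ 0.594 -0.17   0.012] [-21.8  48.6  -0.4]
(300, 240) [ 0.552 -0.212  0.048] [ 11.4  -0.4 -35.8]
(312, 240) [ 0.554 -0.216  0.049] [  9.4  -4.4 -37.3]
(300, 215) [ 0.551 -0.212  0.06 ] [ 12.3  -0.4 -48.2]
(330, 240) [ 0.557 -0.224  0.051] [  4.8 -11.5 -39.6]
0.0 [-28.9  44.3  11.8]
0.012 [-16.8  30.2  -0.2]
0.03 [  1.4   9.1 -18.2]
0.045 [ 16.6  -8.6 -33.2]
```

The camera puts the real fingertips about 28 mm above the reported TCP when shut, so they cleared the gate. Nothing was touched. I'll back off, return to the entry point and go lower, watching the force.

arm_command(
  series=[
    [0,0,0,0.01,0,-0.005,-1],
    [0,0,0,0.028,0,-0.015,-1],
    [0,0,0,0.05,0,-0.025,-1],
    [0,0,0,0.072,0,-0.03,-1],
    [0,0,0,0.09,0,-0.03,-1],
  ],
)

```text
t: 15.55
eef_pos: [0.4745, -0.1977, 0.0431]
eef_rot: [[-0.984, 0.18, 0.002], [0.18, 0.984, -0.001], [-0.002, -0.001, -1.0]]
wrist_force: [-0.1, -0.1, -0.3]
width: 0.002
grip_force: 0.0
```

arm_command(
  series=[
    [0,0,0,-0.003,-0.033,0,-1],
    [0,0,0,-0.006,-0.068,0,-1],
    [0,0,0,-0.01,-0.103,0,-1],
    [0,0,0,-0.013,-0.138,0,-1],
    [0,0,0,-0.016,-0.17,0,-1],
  ],
)

```text
t: 15.97
eef_pos: [0.4597, -0.3697, 0.042]
eef_rot: [[-0.984, 0.18, 0.0], [0.18, 0.984, -0.0], [-0.0, -0.0, -1.0]]
wrist_force: [0.8, 0.4, -0.1]
width: -0.002
grip_force: 0.0
```

arm_command(
  series=[
    [0,0,0,0,0,0.005,-1],
    [0,0,0,0,0,0.015,-1],
    [0,0,0,0,0,0.025,-1],
    [0,0,0,0,0,0.032,-1],
    [0,0,0,0,0,0.036,-1],
  ],
)

```text
t: 16.38
eef_pos: [0.4597, -0.366, 0.0037]
eef_rot: [[-0.984, 0.178, -0.002], [0.178, 0.984, 0.002], [0.003, 0.002, -1.0]]
wrist_force: [0.5, 0.4, -0.3]
width: 0.0
grip_force: 0.0
```

arm_command(
  series=[
    [0,0,0,0,0,0.003,-1],
    [0,0,0,0,0,0.006,-1],
    [0,0,0,0,0,0.008,-1],
    [0,0,0,0,0,0.01,-1],
    [0,0,0,0,0,0.01,-1],
  ],
)

```text
t: 16.8
eef_pos: [0.4602, -0.3676, -0.0044]
eef_rot: [[-0.984, 0.18, -0.0], [0.18, 0.984, 0.0], [0.0, 0.0, -1.0]]
wrist_force: [0.3, -0.4, -0.3]
width: 0.002
grip_force: 0.0
```

```bash
cat > chk.py <<'E'
from h import *
s=get_state(); O=np.array([.5765,-.239]); y=np.radians(-10.33);R=np.array([[np.cos(y),-np.sin(y)],[np.sin(y),np.cos(y)]])
print(s['t'],s['eef_pos'].round(4),((s['eef_pos'][:2]-O)@R*1e3).round(1),s['wrist_force'].round(1))
d=grab('scene'); W=pts(d)[150:350,280:500].reshape(-1,3); W=W[np.isfinite(W[:,0])]
T=(W-s['eef_pos'])@s['eef_rot']*1e3; m=(abs(T[:,0])<25)&(abs(T[:,1])<22)&(W[:,2]>.007)&(W[:,2]<.08)
for lo in range(5,80,5):
    k=m&(W[:,2]*1e3>lo)&(W[:,2]*1e3<=lo+5)
    if k.any(): print('z',lo,k.sum(),'x',T[k,0].min().round(),T[k,0].max().round(),'y',T[k,1].min().round(),T[k,1].max().round())
L=(W[:,:2]-O)@R*1e3; g=np.hypot(L[:,0]+8,L[:,1]+77); k=(W[:,2]>.01)&(W[:,2]<.03)&(g>40)&(g<140)&(L[:,0]<-4)
print('gate angle median',np.percentile(np.degrees(np.arctan2(-(L[k,0]+8),L[k,1]+77)),[25,50,75]).round(1),k.sum())
E
python3 chk.py
```

```text
16.8 [ 0.4602 -0.3676 -0.0044] [ -91.3 -147.4] [ 0.3 -0.4 -0.3]
z 15 3 x -4.0 7.0 y -6.0 -5.0
z 20 13 x 4.0 11.0 y -6.0 6.0
z 25 30 x -7.0 11.0 y -12.0 14.0
z 30 38 x -7.0 11.0 y -14.0 16.0
z 35 37 x -7.0 12.0 y -14.0 13.0
z 40 39 x -6.0 12.0 y -14.0 14.0
z 45 40 x -5.0 12.0 y -14.0 15.0
z 50 31 x 2.0 12.0 y -14.0 14.0
z 55 25 x 5.0 12.0 y -15.0 10.0
z 60 28 x 6.0 14.0 y -14.0 21.0
z 65 54 x -8.0 14.0 y -21.0 22.0
z 70 73 x -10.0 14.0 y -20.0 22.0
z 75 38 x -12.0 13.0 y -15.0 21.0
gate angle median [106.5 107.  108. ] 266
```

Confirmed: the tips are at about 22 mm with no contact. Lowering 11 mm more and then starting the arc.

arm_command(
  series=[
    [0,0,0,0,0,0.003,-1],
    [0,0,0,0,0,0.006,-1],
    [0,0,0,0,0,0.009,-1],
    [0,0,0,0,0,0.011,-1],
    [0,0,0,0,0,0.011,-1],
  ],
)

```text
t: 17.27
eef_pos: [0.4598, -0.3675, -0.016]
eef_rot: [[-0.984, 0.18, -0.001], [0.18, 0.984, 0.001], [0.001, 0.001, -1.0]]
wrist_force: [-0.4, 0.2, -0.1]
width: -0.0
grip_force: 0.0
```

arm_command(
  series=[
    [0,0,0,0.003,0.01,0,-1],
    [0,0,0,0.006,0.021,0,-1],
    [0,0,0,0.011,0.032,0,-1],
    [0,0,0,0.014,0.043,0,-1],
    [0,0,0,0.017,0.054,0,-1],
  ],
)

```text
t: 17.68
eef_pos: [0.4531, -0.3102, -0.0151]
eef_rot: [[-0.984, 0.18, 0.0], [0.18, 0.984, -0.0], [-0.0, 0.0, -1.0]]
wrist_force: [0.2, -0.7, -0.3]
width: 0.0
grip_force: 0.2
```

```bash
python3 chk.py | sed -n '1p;$p'
```

```text
17.6833 [ 0.4531 -0.3102 -0.0151] [-108.6  -92.1] [ 0.2 -0.7 -0.3]
gate angle median [ 90.   90.9 100.6] 218
```

arm_command(
  series=[
    [0,0,0,0.001,0.01,0,-1],
    [0,0,0,0.002,0.019,0,-1],
    [0,0,0,0.001,0.029,0,-1],
    [0,0,0,-0.001,0.039,0,-1],
    [0,0,0,-0.003,0.049,0,-1],
  ],
)

```text
t: 18.15
eef_pos: [0.4654, -0.263, -0.0152]
eef_rot: [[-0.984, 0.18, 0.0], [0.18, 0.984, 0.0], [-0.0, 0.0, -1.0]]
wrist_force: [-0.3, -0.7, 0.3]
width: -0.0
grip_force: 0.2
```

arm_command(
  series=[
    [0,0,0,-0.004,0.01,0,-1],
    [0,0,0,-0.009,0.019,0,-1],
    [0,0,0,-0.015,0.028,0,-1],
    [0,0,0,-0.022,0.037,0,-1],
    [0,0,0,-0.03,0.045,0,-1],
  ],
)

```text
t: 18.57
eef_pos: [0.5034, -0.2242, -0.0153]
eef_rot: [[-0.984, 0.18, -0.0], [0.18, 0.984, 0.0], [0.0, 0.0, -1.0]]
wrist_force: [-0.5, -0.1, -0.2]
width: 0.001
grip_force: 0.2
```

arm_command(
  series=[
    [0,0,0,-0.009,0.007,0,-1],
    [0,0,0,-0.019,0.013,0,-1],
    [0,0,0,-0.03,0.017,0,-1],
    [0,0,0,-0.038,0.02,0,-1],
    [0,0,0,-0.042,0.021,0,-1],
  ],
)

```text
t: 18.98
eef_pos: [0.549, -0.2115, -0.0153]
eef_rot: [[-0.984, 0.179, 0.0], [0.179, 0.984, 0.0], [-0.0, 0.0, -1.0]]
wrist_force: [-0.3, -1.0, -0.6]
width: 0.002
grip_force: 0.2
```

```bash
python3 chk.py | sed -n '1p;$p'
```

```text
18.9833 [ 0.549  -0.2115 -0.0153] [-32.   22.1] [-0.3 -1.  -0.6]
gate angle median [ 6.9  7.9 17.6] 262
```

arm_command(
  series=[
    [0,0,0,-0.003,0,0,-1],
    [0,0,0,-0.006,0.001,0,-1],
    [0,0,0,-0.008,0.001,0,-1],
    [0,0,0,-0.01,0.001,0,-1],
    [0,0,0,-0.01,0.001,0,-1],
  ],
)

```text
t: 19.45
eef_pos: [0.5578, -0.213, -0.0152]
eef_rot: [[-0.984, 0.18, 0.0], [0.18, 0.984, 0.0], [-0.0, 0.0, -1.0]]
wrist_force: [-0.1, -0.2, 0.5]
width: 0.005
grip_force: 0.0
```

arm_command(
  series=[
    [0,0,0,-0.001,0,0,-1],
    [0,0,0,-0.001,0,0,-1],
    [0,0,0,-0.002,0,0,-1],
    [0,0,0,-0.002,0,0,-1],
    [0,0,0,-0.002,0,0,-1],
  ],
)

```text
t: 19.87
eef_pos: [0.5596, -0.2132, -0.0152]
eef_rot: [[-0.984, 0.18, 0.0], [0.18, 0.984, -0.0], [-0.0, 0.0, -1.0]]
wrist_force: [-0.0, 0.0, -0.1]
width: 0.002
grip_force: 0.0
```

arm_command(
  series=[
    [0,0,0,-0.001,0,0,-1],
    [0,0,0,-0.001,0,0,-1],
    [0,0,0,-0.002,0,0,-1],
    [0,0,0,-0.002,0,0,-1],
    [0,0,0,-0.002,0,0,-1],
  ],
)

```text
t: 20.28
eef_pos: [0.5617, -0.2135, -0.0152]
eef_rot: [[-0.984, 0.18, 0.0], [0.18, 0.984, 0.0], [-0.0, 0.0, -1.0]]
wrist_force: [-0.3, -0.3, -0.2]
width: -0.002
grip_force: 0.0
```

```bash
python3 chk.py | sed -n '1p;$p'; python3 - <<'E'
from h import *
d=dict(np.load('pics/scene.npz')); cv2.imwrite('pics/s9.png',cv2.resize(d['image'][200:320,290:450,::-1],(800,600),interpolation=cv2.INTER_CUBIC))
E
```

```text
20.2833 [ 0.5617 -0.2135 -0.0152] [-19.1  22.4] [-0.3 -0.3 -0.2]
gate angle median [-0.2  0.9 10.5] 242
```

arm_command(
  series=[
    [0,0,0,-0.001,0,0,-1],
    [0,0,0,-0.001,0,0,-1],
    [0,0,0,-0.002,0,0,-1],
    [0,0,0,-0.002,0,0,-1],
    [0,0,0,-0.002,0,0,-1],
  ],
)

```text
t: 20.75
eef_pos: [0.5637, -0.2139, -0.0152]
eef_rot: [[-0.984, 0.18, 0.0], [0.18, 0.984, 0.0], [-0.0, 0.0, -1.0]]
wrist_force: [-0.3, 0.3, -0.4]
width: 0.001
grip_force: 0.0
```

arm_command(
  series=[
    [0,0,0,-0.001,0,0,-1],
    [0,0,0,-0.001,0,0,-1],
    [0,0,0,-0.002,0,0,-1],
    [0,0,0,-0.002,0,0,-1],
    [0,0,0,-0.002,0,0,-1],
  ],
)

```text
t: 21.17
eef_pos: [0.5648, -0.2141, -0.0153]
eef_rot: [[-0.984, 0.18, -0.002], [0.18, 0.984, 0.001], [0.002, 0.0, -1.0]]
wrist_force: [-5.2, 1.6, 3.3]
width: 0.001
grip_force: 2.6
```

```bash
python3 chk.py | sed -n '1p;$p'; python3 - <<'E'
from h import *
d=dict(np.load('pics/scene.npz')); W=pts(d); W=W[200:320,290:450].reshape(-1,3); W=W[np.isfinite(W[:,0])]
O=np.array([.5765,-.239]); y=np.radians(-10.33);R=np.array([[np.cos(y),-np.sin(y)],[np.sin(y),np.cos(y)]]); L=(W[:,:2]-O)@R*1e3
k=(W[:,2]>.01)&(W[:,2]<.022)&(L[:,0]<5)&(L[:,0]>-20)
for lo in range(-80,90,10):
    m=k&(L[:,1]>lo)&(L[:,1]<=lo+10)
    if m.any(): print(lo,m.sum(),np.percentile(L[m,0],[10,50,90]).round(1))
E
```

```text
21.1667 [ 0.5648 -0.2141 -0.0153] [-16.   22.4] [-5.2  1.6  3.3]
gate angle median [-1.5 -0.6  8.8] 220
-80 29 [-8.2 -6.3  2.3]
-70 16 [-6.9 -5.7 -4.7]
-60 19 [-5.6 -5.1 -4.1]
-50 21 [-7.5 -5.6 -3.5]
-40 20 [-8.4 -7.   2.1]
-30 18 [-7.6 -6.3 -2.7]
-20 17 [-7.3 -6.5 -5.3]
-10 16 [-7.2 -6.5 -1.1]
0 22 [-12.7  -6.7  -5. ]
10 16 [-17.9  -6.5  -0.1]
50 1 [-5.2 -5.2 -5.2]
60 21 [-18.5  -6.3  -4.5]
70 19 [-17.4 -12.6  -7. ]
```

The stop is reached (5 N) and the gate face lies parallel to the mouth. Backing off and taking a last look.

arm_command(
  series=[
    [0,0,0,0.004,0,0,-1],
    [0,0,0,0.015,0,0,-1],
    [0,0,0,0.035,0,0,-1],
    [0,0,0,0.05,0,-0.02,-1],
    [0,0,0,0.06,0,-0.05,-1],
  ],
)

```text
t: 21.63
eef_pos: [0.5031, -0.2021, 0.0317]
eef_rot: [[-0.984, 0.18, -0.006], [0.18, 0.984, 0.003], [0.007, 0.002, -1.0]]
wrist_force: [0.3, -0.9, 1.5]
width: -0.002
grip_force: 0.0
```

arm_command(
  series=[
    [0,0,0,0.01,0,-0.035,-1],
    [0,0,0,0.02,0,-0.07,-1],
    [0,0,0,0.03,0,-0.105,-1],
    [0,0,0,0.04,0,-0.13,-1],
    [0,0,0,0.04,0,-0.14,-1],
  ],
)

```text
t: 22.05
eef_pos: [0.4677, -0.1969, 0.1798]
eef_rot: [[-0.984, 0.18, 0.007], [0.18, 0.984, -0.004], [-0.008, -0.002, -1.0]]
wrist_force: [0.2, 0.7, 0.1]
width: -0.003
grip_force: 0.0
```

```bash
python3 chk.py | sed -n '1p;$p'; python3 - <<'E'
from h import *
d=dict(np.load('pics/scene.npz')); cv2.imwrite('pics/s10.png',cv2.resize(d['image'][180:350,180:450,::-1],(800,504),interpolation=cv2.INTER_CUBIC))
E
```

```text
22.05 [ 0.4677 -0.1969  0.1798] [-114.5   22. ] [0.2 0.7 0.1]
gate angle median [-1.7 -1.2 -0.8] 229
```

View pics/s10.png

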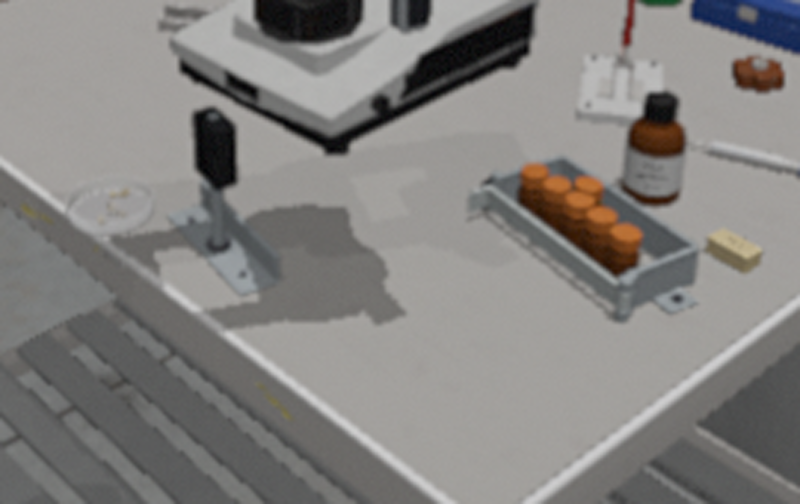

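The gate is shut at (480,200)-(620,310), all six vials stand upright inside, and the straightedge stands alone at (225,240). Handing in.

```bash
python3 -c "
from plant import arm
print(arm.close_job())"
```

```text
the job is handed in; nothing more can be done
None
```

I've handed the job in, and the last picture before that showed all six vials upright in the pen, the gate shut against its stop and the straightedge standing clear; the first gate sweep passed over the gate without touching it and had to be repeated lower, and no verdict came back.

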